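# Fill the scoop pan from the gravity chute and put it on the counting scale

### The job

Pick up the scoop pan by its handle, hold it up under the mouth of the gravity chute and push its far wall against the hanging paddle, so that the stop drops and all three transformers slide off the chute into the pan in your grip. Then draw the pan back so that the stop closes, and set the pan with the three transformers in it flat on the middle of the counting scale's platform and let go.

Things in the scene. Friction and masses are not known exactly. Their poses are not given: they have to be found in the camera images.
- pan: loose open scoop pan, bare aluminium, straight black bar handle, 0.18 kg. Origin under the middle of its floor (z = 0 on the bench); x points away from the handle, z up. 136 (x) x 106 (y) x 45 mm high outside, walls and floor 3 mm. Handle: steel neck 12 mm wide from the wall at x = -68 to -82, then a black bar to x = -168 mm, 16 mm wide (y), 21 to 43 mm above the pan's underside.
- pan_grip (a point): the point to grip on the pan's handle: middle of the bar, at (-118, 0, 32) mm in the pan's frame; grip it from above, fingers closing along the pan's y (16 mm).
- chute: fixed steel gravity chute on a grey stand. Origin on the bench vertically under its lower lip; x points uphill (horizontal), z up; the mouth faces -x, where the pan comes from. A channel 46 mm wide and 180 mm long, with a flared loading end, rises at 32 degrees. Under the lip it is open down to the bench as far back as x = 75 mm, where the stand begins; only the gate hangs there.
- chute_lip (a point): middle of the chute's lower lip, 165 mm above the bench, over the chute's origin. Catch height: a pan rim 95 to 130 mm above the bench pushes the paddle and passes under the open stop. With the rim at 115 mm and the gate at 0.45 rad the pan's middle is about 33 mm in front of the lip (-x) and all three fall into it.
- gate (a joint): angle (rad) of the bell-crank gate, pivoted 40 mm behind and 4 mm above the lip. 0: closed, the stop stands 12 mm above the chute floor in front of the lip; 0.5: end stop. Pushing the paddle along the chute's +x opens it; above 0.3 the stop is below the floor and the transformers slide out within about a second. A light spring (1 to 2 N at the paddle's edge) closes it when let go.
- paddle_edge (a point): middle of the paddle's lower edge, a black rubber roll 10 mm thick and 60 mm long (along the chute's y), 95 mm from the gate's pivot. Closed it is at (-1, 0, 83) mm in the chute's frame; at 0.45 rad at (40, 0, 74) mm, the paddle hanging plumb. The wide open stop reaches down to 132 mm above the bench, just behind the lip.
- scale: fixed white counting scale. Origin on the bench under the middle of its square steel platform, z up; keys and display on the -x side. Platform 160 x 160 mm, its top 45 mm above the bench; housing 180 mm wide (y), from x = -145 to 85 mm; the display end is 36 mm high.
- transformer_1_center (a point): centre of the first of three equal small black transformers with a yellow label, 34 x 34 x 29 mm, about 0.08 kg, queued on the chute behind the stop (nearest the lip).
- transformer_2_center (a point): centre of the second of three equal small black transformers with a yellow label, 34 x 34 x 29 mm, about 0.08 kg, queued on the chute behind the stop (in the middle).
- transformer_3_center (a point): centre of the third of three equal small black transformers with a yellow label, 34 x 34 x 29 mm, about 0.08 kg, queued on the chute behind the stop (uppermost).
There are look-alikes about, which are no part of the job. Leave any red look-alike of the part that bears transformer_1_center alone.

How it is judged:
On the way, in this order (a step that is already met when the one before it is completed fails the run):
1. the pan is held in the gripper, off the bench and under the chute's mouth, before any transformer leaves the chute (height (world z) of pan above 0.03 m and contact force between the fingers and pan above 1 N and x of pan in the frame of chute between -0.105 and 0.02 m and y of pan in the frame of chute between -0.05 and 0.05 m and height (world z) of each of transformer_1_center, transformer_2_center, transformer_3_center above 0.16 m), for 0.05 s.
2. all three transformers have slid into the pan while it is held off the bench (height (world z) of pan above 0.03 m and contact force between the fingers and pan above 1 N and x of transformer_1_center in the frame of pan between -0.067 and 0.067 m and y of transformer_1_center in the frame of pan between -0.052 and 0.052 m and z of transformer_1_center in the frame of pan between 0.003 and 0.09 m and x of transformer_2_center in the frame of pan between -0.067 and 0.067 m and y of transformer_2_center in the frame of pan between -0.052 and 0.052 m and z of transformer_2_center in the frame of pan between 0.003 and 0.09 m and x of transformer_3_center in the frame of pan between -0.067 and 0.067 m and y of transformer_3_center in the frame of pan between -0.052 and 0.052 m and z of transformer_3_center in the frame of pan between 0.003 and 0.09 m), for 0.2 s.
At the end, for the whole second after the job is handed in: the pan stands flat (within 0.08 rad) on the scale's platform, its middle within 45 mm of the platform's middle along each side; all three transformers lie in it at rest; the chute's gate is closed again (below 0.08 rad) (x of transformer_1_center in the frame of pan between -0.067 and 0.067 m and y of transformer_1_center in the frame of pan between -0.052 and 0.052 m and z of transformer_1_center in the frame of pan between 0.003 and 0.09 m and x of transformer_2_center in the frame of pan between -0.067 and 0.067 m and y of transformer_2_center in the frame of pan between -0.052 and 0.052 m and z of transformer_2_center in the frame of pan between 0.003 and 0.09 m and x of transformer_3_center in the frame of pan between -0.067 and 0.067 m and y of transformer_3_center in the frame of pan between -0.052 and 0.052 m and z of transformer_3_center in the frame of pan between 0.003 and 0.09 m and x of pan in the frame of scale between -0.045 and 0.045 m and y of pan in the frame of scale between -0.045 and 0.045 m and z of pan in the frame of scale between 0.04 and 0.052 m and angle between pan's own z axis and vertical below 0.08 rad and contact force between pan and scale above 0.5 N and linear speed of pan below 0.02 m/s and linear speed of each of transformer_1, transformer_2, transformer_3 below 0.03 m/s and value of joint gate below 0.08 rad); the robot touches nothing.
It also fails if it takes over 48 s, if anything falls off the work surface, if the arm or the gripper's body presses on something with over 40 N, if the wrist force passes 120 N, or if a joint passes its speed limit or range.

### The arm

A 6-joint arm with a two-finger parallel gripper is mounted at the origin on a cart in front of the work surface, level with it; the furniture and walls round the work are solid. World frame = base frame: x ahead of the robot, y to its left, z up, the work surface at z = 0. Lengths are in m, angles in rad, forces in N, time in s.
With the tool pointing down it reaches from about 0.375 to 0.9 m from the base axis. Payload 3.1 kg.
Tool frame: the origin (TCP) lies between the finger pads; the fingertips stand 22 mm ahead of it and the grasp point (between the pads) lies 3 mm ahead of it; z points along the fingers, y is the line along which they close (so a half turn about z gives the same grasp; the last joint's range is limited). The gripper opens to 87 mm and grips with 3 to 60 N. Pads are 19 mm wide; open, the fingers measure 117 mm over their backs; the gripper's body (75 mm by 190 mm) begins 51 mm behind the grasp point.
Start: joints at [1.117, 0.527, 1.433, -0, 1.181, -0.178], TCP at [0.17, 0.601, 0.245] pointing down, gripper open.
Joint ranges: [-3.08, 3.08], [-0.75, 2.2], [0.22, 2.44], [-1.43, 4.57], [0, 2.65], [-2.85, 2.85]. Speed limits (rad/s): [2.79, 2.79, 3.14, 3.14, 3.14, 3.14].

### API

Orientations are given as a unit quaternion [x, y, z, w].
In Python, from rig import robot gives the robot as it stands.
- The arm moves only by the tool move_arm, never from a script. Its argument "series" is text: rows parted by semicolons, each of 6 numbers parted by spaces: the shift along the tool's x, y, z in mm, then the turn, a rotation vector about the tool's x, y, z in degrees. In form: dx dy dz ax ay az; .... A call has 1 to 8 rows; each row is the pose to reach, as a shift and turn from the pose commanded when the call began, along the tool's axes at that moment; what a row does not reach only later rows make up. A row lasts 1/12 s, in which the tool goes at most 41.7 mm and 7.16 degrees, less where a joint would pass 70% of its speed; a pose out of reach is approached as far as the arm can. A call with a gripper value outside its range is refused whole. "jaw" is the opening, from 0 (shut) to 1 (fully open), set as the call begins (left out, the last holds). The fingers move at their own pace and stop on an object; "newtons" is the grip in N (left out, the last holds). Time passes only in rows, so rows that repeat a pose let the fingers close. It gives the time, the measured TCP pose, the force, the opening and the grip force at its end, in the units of the state.
- robot.get_obs(): the state, without advancing time (a new reading comes with each control period).
- robot.camera(name): name is "scene" or "top" or "wrist"; returns a dict with "img" (384x512x3 uint8, red, green, blue), "mtx" (3x3 intrinsics, pixels), "world_to_cam" (4x4, takes a point from world to camera coordinates). Camera axes: x right, y down, z forward; pixel columns grow to the right and rows downward; lengths in m; the calibration is good to about 2 mm. The wrist camera is an equidistant fisheye: a pixel r from the principal point sees the ray r / f radians off the axis. A picture is of the moment at which its call begins. There is no depth.
- robot.hand_in(): hands the job in; it is judged then, once.
Trained networks look in a picture, given as the dict that the camera call returned (one of the last four; its "shot" number tells which), for a name from the list of things; names that differ only in an ending like _2 or _b are one class to them, and where a whole thing is asked for, a point or a joint stands for the part that bears it (a point fixed in the world has none). Each returns a list of dicts, best first, with "p" (0 to 1); they miss things now and then, are a little off and sometimes report something else, mostly with a low value. They report only what shows in the picture. A call takes as long as a camera call. They do not tell look-alikes from the thing itself.
- robot.search_frame(picture, thing): "xyz" ([x, y, z] in m, in world coordinates, good to about 4 mm: the middle of the surface that is visible of it).
- robot.tip_of(picture, thing): "xyz" ([x, y, z] in m, in world coordinates, good to about 4 mm: a listed point, or the origin of a listed thing).
The state is a dict: "time": time; "q": joint angles; "joint_velocities": joint speeds; "joint_torque": joint torques, N m; "position": TCP position; "tool_rot": TCP orientation; "ft_force": force on the tool from outside, world axes, zero at the start; "moment": the same for the moment, N m; "grip_width": finger opening in m; "grip_force": force on a finger pad.
Only numpy, scipy, OpenCV 4.12 (cv2) and the standard library are available. Lean on these libraries where they do the work, as an engineer would, in place of code of your own. Each camera call takes 0.05 s, during which the arm holds its last target. There are 200 camera calls.

## Working session

There is one attempt and no reset: what is moved stays moved. The work goes in short steps, Python scripts to look and compute and a tool call to move; the robot and the scene stay as the last step left them, time stands still between calls to the robot, and variables do not carry over. Pictures are saved under pics/ and viewed, at most 10 in all, crops included, and the job is handed in when it is done.

Besides the shell and the picture viewer there is one more tool, called after "Emit:" as a command line: name --argument value ..., lists and objects as JSON in quotes. move_arm: Moves the arm, as the interface text tells. Its arguments: {"type":"object","properties":{"series":{"type":"string"},"jaw":{"type":"number"},"newtons":{"type":"number"}},"required":["series"]}

```bash
mkdir -p pics
cat > h.py <<'E'
import numpy as np, cv2
from rig import robot
from scipy.spatial.transform import Rotation as R
def save(p,name): cv2.imwrite('pics/'+name,p['img'][:,:,::-1])
def px(p,X):
    X=np.atleast_2d(X); c=(p['world_to_cam']@np.c_[X,np.ones(len(X))].T)[:3]; u=p['mtx']@c; return (u[:2]/u[2]).T
E
python3 - <<'E'
from h import *
np.set_printoptions(precision=4,suppress=True)
ims=[]
for n in ['scene','top']:
    p=robot.camera(n); ims.append(p['img'])
    for t in ['pan','pan_grip','chute','chute_lip','paddle_edge','scale','transformer_1_center']:
        for d in robot.tip_of(p,t)[:4]:
            print(n,t,round(d['p'],2),np.array(d['xyz']),px(p,d['xyz'])[0].round())
cv2.imwrite('pics/a.png',ims[0][:,:,::-1]);cv2.imwrite('pics/b.png',ims[1][:,:,::-1])
o=robot.get_obs();print(o['position'],R.from_quat(o['tool_rot']).as_matrix(),o['time'])
E
```

```text
scene pan 0.92 [0.5058 0.2399 0.0006] [197. 289.]
scene chute_lip 0.82 [ 0.5824 -0.0373  0.1661] [247. 157.]
scene paddle_edge 0.66 [ 0.5899 -0.0425  0.0847] [245. 179.]
scene scale 0.74 [ 0.4958 -0.27    0.0035] [319. 172.]
scene transformer_1_center 0.67 [ 0.4938 -0.1043  0.0162] [288. 201.]
scene transformer_1_center 0.64 [0.6019 0.052  0.014 ] [219. 217.]
scene transformer_1_center 0.55 [ 0.5872 -0.043   0.18  ] [247. 150.]
top pan 0.74 [ 0.5864 -0.0376  0.1789] [282. 171.]
top pan 0.56 [ 0.503   0.2426 -0.0022] [200. 199.]
top pan 0.29 [ 0.5838 -0.0449  0.1668] [284. 172.]
top pan_grip 0.92 [0.3847 0.2511 0.0319] [196. 234.]
top chute 0.77 [ 0.5832 -0.0419 -0.0003] [281. 177.]
top chute 0.34 [ 0.5839 -0.0469  0.0806] [283. 175.]
top chute_lip 0.9 [ 0.5812 -0.0461  0.1648] [284. 173.]
top chute_lip 0.73 [ 0.5836 -0.0397  0.0005] [280. 177.]
top paddle_edge 0.44 [ 0.5848 -0.0475  0.0809] [283. 174.]
top scale 0.91 [ 0.4995 -0.2693  0.0024] [346. 201.]
top transformer_1_center 0.65 [0.5997 0.052  0.0183] [254. 172.]
top transformer_1_center 0.65 [ 0.4943 -0.1042  0.014 ] [299. 202.]
top transformer_1_center 0.55 [ 0.5858 -0.0405  0.1778] [283. 171.]
[0.1702 0.6014 0.2446] [[-0.9622  0.2723  0.    ]
 [ 0.2723  0.9622  0.0001]
 [-0.      0.0001 -1.    ]] 0.8
```

View pics/a.png

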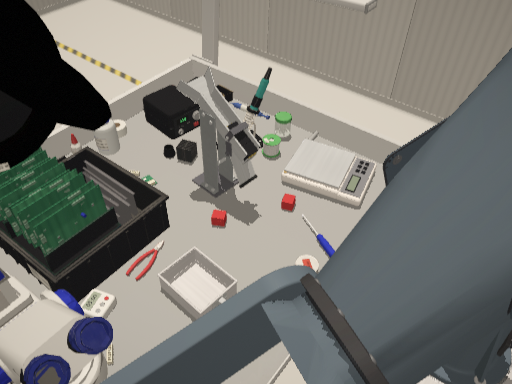

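View pics/b.png

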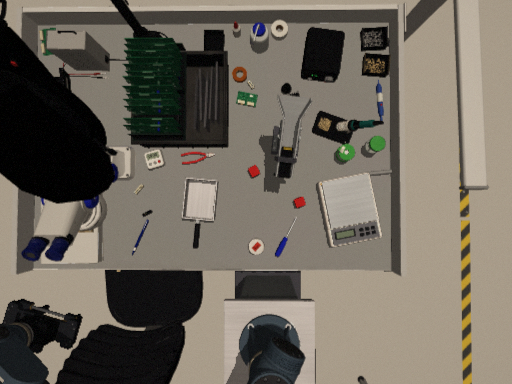

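The scene shows one pan at (197,289) in scene and (200,199) in top; the chute mouth at (284,173) in top; the scale at (349,208) in top.

Candidates for the transformers:
- black ones on the chute, at (288,150) in top: the wanted ones
- red at (254,172) and (299,202): look-alikes, leave alone
- black block at (187,150) in scene: not part of the job

The only pan is at (200,199), with its handle at (196,234). I'll check the chute and pan in one close crop.

Run:
```python
from h import *
im=cv2.imread('pics/b.png')
a=cv2.resize(im[90:190,250:350],None,fx=4,fy=4,interpolation=cv2.INTER_CUBIC)
b=cv2.resize(im[165:265,155:255],None,fx=4,fy=4,interpolation=cv2.INTER_CUBIC)
cv2.imwrite('pics/c.png',np.hstack([a,b]))
p=robot.camera('top')
for t in ['transformer_1_center','chute','pan','scale']:
    for d in robot.search_frame(p,t)[:6]: print(t,round(d['p'],2),np.round(d['xyz'],4),px(p,d['xyz'])[0].round())
for d in robot.tip_of(p,'transformer_2_center'): print(d)
print(p['mtx'],p['world_to_cam'])
```

```text
chute 0.93 [ 0.7107 -0.0534  0.2514] [289. 125.]
pan 0.92 [ 4.946e-01  2.486e-01 -3.000e-04] [198. 202.]
scale 0.63 [ 0.4704 -0.2717  0.0476] [349. 209.]
{'xyz': [0.5856, -0.0421, 0.181], 'p': 0.57}
{'xyz': [0.6066, -0.0499, 0.195], 'p': 0.45}
{'xyz': [0.5831, -0.0442, 0.1648], 'p': 0.34}
[[360.75929028   0.         258.32995897]
 [  0.         360.75929028 194.19605689]
 [  0.           0.           1.        ]] [[ 0.00176102 -0.99985995 -0.01664295  0.03578161]
 [-0.99954037 -0.00125628 -0.03028979  0.52140654]
 [ 0.03026464  0.01668864 -0.99940259  1.2551729 ]
 [ 0.          0.          0.          1.        ]]
```

View pics/c.png

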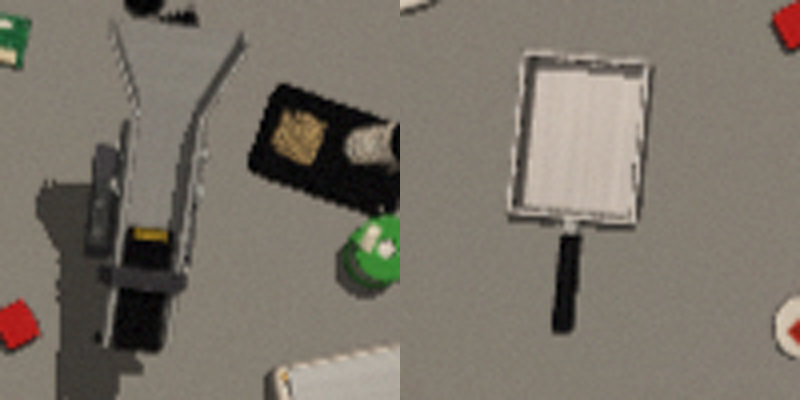

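The crop shows the chute mouth at crop (140,348), its axis turned about -5.5° in yaw, and the black transformers queued behind it. The plain aluminium pan's handle runs from (571,225) to (563,330), a yaw of about -5°.

Emit:
move_arm --series "-40 -37 12 0 0 -2; -80 -74 25 0 0 -4; -120 -111 38 0 0 -6; -160 -148 50 0 0 -8; -192 -176 65 0 0 -9; -222 -205 80 0 0 -10; -250 -230 95 0 0 -11; -275 -255 105 0 0 -11" --jaw 0.7 --newtons 30

```text
time: 1.77
position: [0.3388, 0.326, 0.1568]
tool_rot: [0.041, 0.999, 0.0, 0.001]
ft_force: [1.7, 0.6, -0.1]
grip_width: 0.0612
grip_force: 0.0
```

Run:
```python
from h import *
np.set_printoptions(precision=4,suppress=True)
o=robot.get_obs();print(o['position'],R.from_quat(o['tool_rot']).as_matrix(),o['time'],o['ft_force'])
p=robot.camera('wrist'); save(p,'w1.png')
for t in ['pan','pan_grip']:
    for d in robot.tip_of(p,t)[:2]: print(t,round(d['p'],2),np.array(d['xyz']))
p=robot.camera('top')
for t in ['pan','pan_grip']:
    for d in robot.tip_of(p,t)[:2]: print(t,round(d['p'],2),np.array(d['xyz']))
```

```text
[0.3388 0.326  0.1568] [[-0.9966  0.0826  0.0014]
 [ 0.0826  0.9966  0.0008]
 [-0.0013  0.0009 -1.    ]] 1.7667 [ 1.6692  0.6423 -0.1054]
pan 0.79 [ 0.4994  0.2429 -0.0019]
pan_grip 0.82 [0.3879 0.2466 0.0319]
pan_grip 0.78 [0.3841 0.251  0.0315]
```

```bash
cat > st.py <<'E'
from h import *
import sys
np.set_printoptions(precision=4,suppress=True)
o=robot.get_obs(); M=R.from_quat(o['tool_rot']).as_matrix()
print(o['position'],np.degrees(np.arctan2(M[1,1],M[0,1])),'tilt',M[:,2],o['time'],o['ft_force'],o['grip_width'],o['grip_force'])
if len(sys.argv)>3:
    t=np.array([float(a) for a in sys.argv[1:4]]); print('to go (tool mm)',M.T@(t-o['position'])*1000)
E
python3 st.py 0.386 0.249 0.036
```

```text
[0.3379 0.3282 0.1573] 85.22377588854974 tilt [ 0.0008  0.0009 -1.    ] 2.0667 [-0.3801  0.6172 -0.2263] 0.06073805922189721 0.0
to go (tool mm) [-54.4578 -74.9908 121.2768]
```

Emit:
move_arm --series "-20 -25 8 0 0 0; -38 -50 20 0 0 0; -50 -68 40 0 0 0; -54 -75 60 0 0 0; -54 -75 75 0 0 0; -54 -75 75 0 0 0"

```text
time: 2.57
position: [0.3842, 0.2486, 0.0802]
tool_rot: [0.041, 0.999, -0.001, -0.002]
ft_force: [-0.4, -0.7, 0.4]
grip_width: 0.0611
grip_force: 0.0
```

```bash
python3 - <<'E'
from h import *
p=robot.camera('wrist'); save(p,'w2.png')
for t in ['pan','pan_grip']:
    for d in robot.tip_of(p,t)[:2]: print(t,round(d['p'],2),np.array(d['xyz']))
E
python3 st.py 0.386 0.249 0.035
```

```text
pan 0.69 [ 0.5002  0.2402 -0.0037]
pan_grip 0.85 [0.3854 0.2525 0.0322]
[0.3853 0.2494 0.0826] 85.34135218701579 tilt [ 0.0011  0.0005 -1.    ] 2.7167 [-0.1984  0.1662  0.3507] 0.060860472401022485 0.0
to go (tool mm) [-0.7082 -0.368  47.5541]
```

View pics/w2.png

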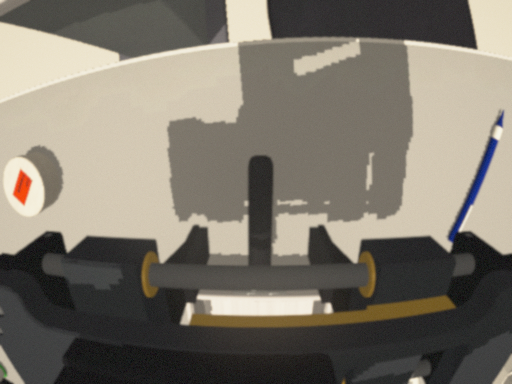

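The wrist picture shows the black handle at (260,160–265), centred between the fingers at columns 205 and 315. I'll go down and grip.

Emit:
move_arm --series "0 0 20 0 0 0; 0 0 38 0 0 0; 0 0 47 0 0 0; 0 0 47 0 0 0"

```text
time: 3.05
position: [0.3848, 0.2486, 0.0345]
tool_rot: [0.041, 0.999, -0.0, -0.001]
ft_force: [-0.1, -0.4, -0.2]
grip_width: 0.0607
grip_force: 0.0
```

Emit:
move_arm --series "0 0 0 0 0 0; 0 0 0 0 0 0; 0 0 0 0 0 0; 0 0 0 0 0 0; 0 0 0 0 0 0; 0 0 0 0 0 0; 0 0 0 0 0 0; 0 0 0 0 0 0" --jaw 0 --newtons 55

```text
time: 3.72
position: [0.3854, 0.2481, 0.035]
tool_rot: [0.042, 0.999, 0.0, 0.0]
ft_force: [-0.4, 1.1, 1.8]
grip_width: 0.0154
grip_force: 37.5
```

```bash
python3 st.py 0.386 0.249 0.105
python3 - <<'E'
from h import *
p=robot.camera('scene')
for t in ['chute_lip','paddle_edge','pan']:
    for d in robot.tip_of(p,t)[:2]: print(t,round(d['p'],2),np.array(d['xyz']))
E
```

```text
[0.3854 0.2481 0.035 ] 85.18662634856136 tilt [ 0.0003  0.0002 -1.    ] 3.7167 [-0.3998  1.1483  1.8369] 0.015358051254363429 37.465298222377896
to go (tool mm) [ -0.4885   0.9945 -69.9745]
chute_lip 0.63 [ 0.5816 -0.0395  0.165 ]
chute_lip 0.33 [ 0.505   0.241  -0.0023]
paddle_edge 0.59 [ 0.5846 -0.0394  0.0871]
pan 0.83 [ 0.5053  0.2372 -0.0016]
```

Emit:
move_arm --series "0 0 -8 0 0 0; 0 0 -25 0 0 0; 0 0 -45 0 0 0; 0 0 -62 0 0 0; 0 0 -70 0 0 0; 0 0 -70 0 0 0"

```text
time: 4.42
position: [0.386, 0.2483, 0.1065]
tool_rot: [0.042, 0.999, 0.001, 0.001]
ft_force: [0.0, -0.7, -2.0]
grip_width: 0.0154
grip_force: 55.0
```

Emit:
move_arm --series "0 -10 0 0 0 0; -2 -30 0 0 0 0; -4 -55 0 0 0 0; -6 -82 0 0 0 0; -8 -108 0 0 0 0; -10 -130 0 0 0 0; -11 -145 0 0 0 0; -11 -150 0 0 0 0"

```text
time: 5.08
position: [0.3827, 0.0955, 0.104]
tool_rot: [0.043, 0.999, -0.0, -0.002]
ft_force: [0.9, -0.1, -1.8]
grip_width: 0.0153
grip_force: 55.0
```

```bash
python3 - <<'E'
from h import *
for n in ['scene','top']:
    p=robot.camera(n); save(p,n+'3.png')
    for t in ['pan','pan_grip','chute_lip','paddle_edge']:
        for d in robot.tip_of(p,t)[:1]: print(n,t,round(d['p'],2),np.array(d['xyz']))
a=cv2.imread('pics/scene3.png')[120:320,150:350];b=cv2.imread('pics/top3.png')[100:300,180:380]
cv2.imwrite('pics/d.png',cv2.resize(np.hstack([a,b]),None,fx=2,fy=2))
E
python3 st.py 0.377 -0.021 0.105
```

```text
scene pan 0.64 [0.502  0.0864 0.065 ]
scene pan_grip 0.72 [0.3812 0.0957 0.1   ]
scene chute_lip 0.84 [ 0.5808 -0.0399  0.1662]
scene paddle_edge 0.74 [ 0.5874 -0.0403  0.0861]
top pan 0.91 [0.5014 0.0899 0.0689]
top pan_grip 0.78 [0.3815 0.0999 0.1033]
top chute_lip 0.57 [ 0.5823 -0.0409  0.1634]
top paddle_edge 0.57 [ 0.5862 -0.0469  0.0792]
[0.3837 0.0982 0.1049] 85.28067369612779 tilt [ 0.0001 -0.     -1.    ] 5.5833 [ 0.2938  0.3131 -1.4952] 0.015151638057071405 54.99840075150132
to go (tool mm) [  -3.1375 -119.3917   -0.0803]
```

View pics/d.png

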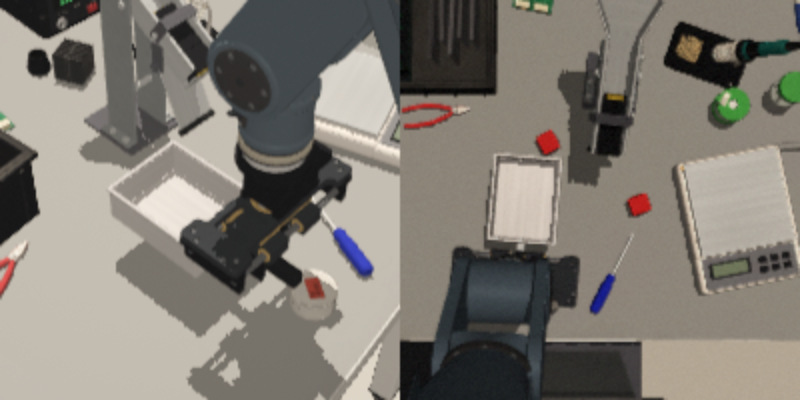

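The picture shows the pan held level in the grip (pan at (175,195) left, (525,200) right), with nothing spilled or shifted. Next it goes sideways in front of the paddle.

Emit:
move_arm --series "0 -10 0 0 0 0; 0 -30 0 0 0 0; -1 -55 0 0 0 0; -2 -80 0 0 0 0; -3 -102 0 0 0 0; -3 -116 0 0 0 0; -3 -120 0 0 0 0; -3 -120 0 0 0 0"

```text
time: 6.25
position: [0.377, -0.0228, 0.105]
tool_rot: [0.043, 0.999, -0.0, 0.0]
ft_force: [-0.3, 0.4, -1.5]
grip_width: 0.0158
grip_force: 55.0
```

```bash
python3 - <<'E'
from h import *
np.set_printoptions(precision=4,suppress=True)
lip=np.array([0.582,-0.041]);a=np.radians(-5.5);u=np.array([np.cos(a),np.sin(a)]);v=np.array([-u[1],u[0]])
for n in ['scene','top']:
    p=robot.camera(n)
    for t in ['pan','paddle_edge','chute_lip']:
        for d in robot.tip_of(p,t)[:1]: 
            x=np.array(d['xyz']);print(n,t,round(d['p'],2),x,'chute frame',(x[:2]-lip)@u,(x[:2]-lip)@v)
E
python3 st.py 0.4327 -0.0266 0.105
```

```text
scene pan 0.97 [ 0.4939 -0.0326  0.0671] chute frame -0.0884995093973183 -8.268273074742185e-05
scene chute_lip 0.71 [ 0.5826 -0.0389  0.1646] chute frame 0.00039596163872788125 0.002147839468083219
top pan 0.89 [ 0.4946 -0.0313  0.0649] chute frame -0.08792733153673758 0.001278424353894061
top chute_lip 0.79 [ 0.5813 -0.0441  0.1631] chute frame -0.00039965550604425425 -0.0031528202417024026
[ 0.3766 -0.0215  0.1049] 85.27625738083522 tilt [-0.0001  0.     -1.    ] 6.65 [ 1.1815 -0.1189 -1.3198] 0.01579962840489124 54.998287819325924
to go (tool mm) [-56.2858  -0.4396  -0.0628]
```

Emit:
move_arm --series "-8 0 0 0 0 0; -20 0 0 0 0 0; -33 0 0 0 0 0; -45 0 0 0 0 0; -52 0 0 0 0 0; -54 0 0 0 0 0; -54 0 0 0 0 0; -54 0 0 0 0 0"

```text
time: 7.32
position: [0.4285, -0.026, 0.1044]
tool_rot: [0.042, 0.999, 0.001, -0.002]
ft_force: [-3.4, 0.5, -4.8]
grip_width: 0.0157
grip_force: 55.0
```

```bash
python3 st.py 0.4327 -0.0266 0.105
python3 - <<'E'
from h import *
np.set_printoptions(precision=4,suppress=True)
p=robot.camera('scene'); p=robot.camera('scene');save(p,'scene4.png')
for t in ['pan','paddle_edge','transformer_1_center']:
    for d in robot.tip_of(p,t)[:5]: print(t,round(d['p'],2),np.array(d['xyz']))
p=robot.camera('top');save(p,'top4.png')
for t in ['pan','paddle_edge','transformer_1_center']:
    for d in robot.tip_of(p,t)[:5]: print(t,round(d['p'],2),np.array(d['xyz']))
a=cv2.imread('pics/scene4.png')[80:280,170:370];b=cv2.imread('pics/top4.png')[90:290,190:390]
cv2.imwrite('pics/e.png',cv2.resize(np.hstack([a,b]),None,fx=2,fy=2))
E
```

```text
[ 0.4285 -0.026   0.1044] 85.21033063723452 tilt [-0.0045  0.0014 -1.    ] 7.3167 [-3.442   0.5297 -4.7664] 0.01568085971961208 54.99787990003824
to go (tool mm) [-4.2597 -0.2525 -0.6132]
pan 0.58 [ 0.5473 -0.0389  0.0561]
paddle_edge 0.82 [ 0.6223 -0.043   0.0756]
transformer_1_center 0.74 [0.6022 0.0542 0.013 ]
transformer_1_center 0.46 [ 0.5451 -0.038   0.0753]
pan 0.66 [ 0.5455 -0.0355  0.0595]
paddle_edge 0.53 [ 0.6211 -0.0547  0.0713]
transformer_1_center 0.55 [0.6012 0.053  0.0167]
transformer_1_center 0.54 [ 0.4939 -0.1071  0.0115]
transformer_1_center 0.38 [ 0.5476 -0.0381  0.0748]
```

View pics/e.png

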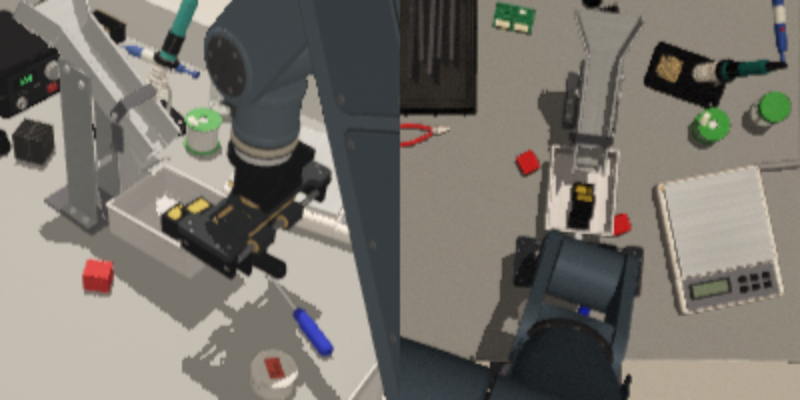

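The chute looks empty at (595,100). The pan at (580,195) holds black parts, with at least two labels showing. I'll hold briefly and count them.

Emit:
move_arm --series "0 0 0 0 0 0; 0 0 0 0 0 0; 0 0 0 0 0 0; 0 0 0 0 0 0"

```text
time: 8.1
position: [0.4305, -0.0267, 0.1049]
tool_rot: [0.042, 0.999, 0.0, -0.0]
ft_force: [-1.4, -0.8, -4.1]
grip_width: 0.0155
grip_force: 55.0
```

```bash
python3 st.py 0.377 -0.0215 0.105
python3 - <<'E'
from h import *
np.set_printoptions(precision=4,suppress=True)
for n in ['scene','top','wrist']:
    p=robot.camera(n);save(p,n+'5.png')
    for t in ['pan','pan_grip','transformer_1_center']:
        for d in robot.tip_of(p,t)[:5]: print(n,t,round(d['p'],2),np.array(d['xyz']))
a=cv2.imread('pics/scene5.png')[120:220,200:300];b=cv2.imread('pics/top5.png')[140:240,240:340];c=cv2.imread('pics/wrist5.png')
cv2.imwrite('pics/f.png',np.hstack([cv2.resize(np.vstack([a,b]),None,fx=2.8,fy=2.8,interpolation=2),cv2.resize(c[184:384],(512,560))]))
E
```

```text
[ 0.4305 -0.0267  0.1049] 85.19872635160527 tilt [-0.  0. -1.] 8.1 [-1.4453 -0.7967 -4.0633] 0.015451743144809288 54.99728003516793
to go (tool mm) [53.7332  0.6971 -0.0859]
scene pan 0.75 [ 0.5474 -0.0373  0.0564]
scene pan_grip 0.62 [ 0.43   -0.0269  0.1029]
scene transformer_1_center 0.8 [0.6006 0.0531 0.0121]
scene transformer_1_center 0.58 [ 0.5499 -0.0411  0.0757]
top pan 0.64 [ 0.5437 -0.0337  0.0581]
top pan_grip 0.91 [ 0.4289 -0.0295  0.1049]
top transformer_1_center 0.65 [ 0.4946 -0.1073  0.0147]
top transformer_1_center 0.6 [0.6012 0.0532 0.0159]
top transformer_1_center 0.57 [ 0.5824 -0.0444  0.1652]
top transformer_1_center 0.52 [ 0.5493 -0.0425  0.0739]
wrist pan_grip 0.6 [ 0.4275 -0.0264  0.1   ]
```

View pics/f.png

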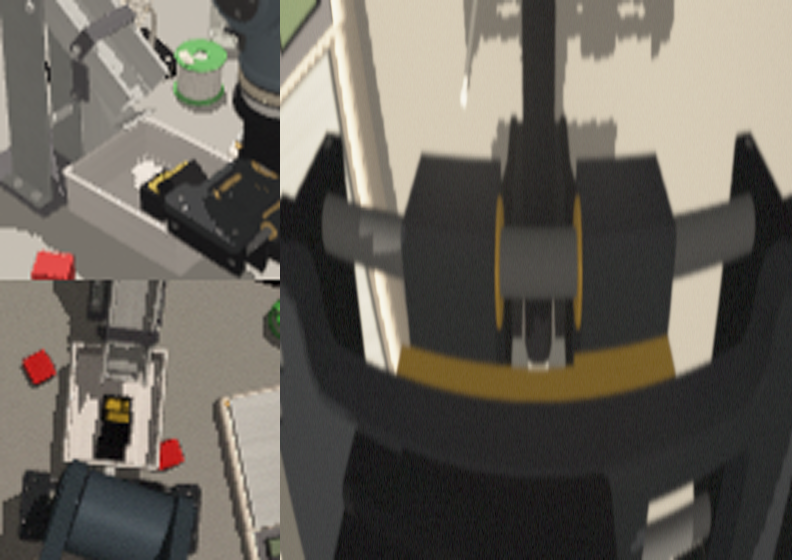

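The scene and top crops show the chute cleared and the transformers in the pan at (115,425), with two labels visible. The force rise of about 2.6 N fits three parts. The pan's nose sags by about 4.5°. I'll draw it back.

Emit:
move_arm --series "4 0 0 0 0 0; 12 0 0 0 0 0; 22 0 0 0 0 0; 33 0 0 0 0 0; 43 0 0 0 0 0; 50 0 0 0 0 0; 53 0 0 0 0 0; 53 0 0 0 0 0"

```text
time: 9.37
position: [0.377, -0.0222, 0.105]
tool_rot: [0.042, 0.999, 0.0, -0.0]
ft_force: [-1.0, 0.9, -3.8]
grip_width: 0.0157
grip_force: 55.0
```

Emit:
move_arm --series "0 0 -4 0 -1 0; 0 0 -11 0 -2 0; 0 0 -20 0 -3 0; 0 0 -29 0 -4 0; 0 0 -36 0 -4.5 0; 0 0 -40 0 -4.5 0; 0 0 -40 0 -4.5 0; 0 0 -40 0 -4.5 0"

```text
time: 10.03
position: [0.3782, -0.0224, 0.1453]
tool_rot: [0.042, 0.998, -0.002, 0.04]
ft_force: [0.2, 0.3, -4.5]
grip_width: 0.0153
grip_force: 55.0
```

```bash
python3 - <<'E'
from h import *
np.set_printoptions(precision=4,suppress=True)
for n in ['scene','top']:
    p=robot.camera(n);save(p,n+'6.png')
    for t in ['pan','pan_grip','paddle_edge','scale','transformer_1_center']:
        for d in robot.tip_of(p,t)[:5]: print(n,t,round(d['p'],2),np.array(d['xyz']))
a=cv2.imread('pics/scene6.png')[110:250,190:330];b=cv2.imread('pics/top6.png')[140:240,250:390]
b=cv2.resize(b,None,fx=4,fy=4);a=cv2.resize(a,(240,240))
im=np.zeros((400,800,3),np.uint8);im[:,240:]=b;im[:240,:240]=a
cv2.imwrite('pics/g.png',im)
E
python3 st.py 0.382 -0.294 0.145
```

```text
scene pan 0.68 [ 0.498  -0.0346  0.1104]
scene pan_grip 0.55 [ 0.3791 -0.0206  0.1418]
scene paddle_edge 0.6 [ 0.586  -0.0416  0.086 ]
scene scale 0.9 [ 0.4963 -0.2683  0.0016]
scene transformer_1_center 0.73 [0.6037 0.0508 0.0111]
scene transformer_1_center 0.49 [ 0.4974 -0.0341  0.1265]
top pan 0.83 [ 0.4995 -0.0277  0.1073]
top pan 0.22 [ 0.3767 -0.0229  0.141 ]
top pan_grip 0.76 [ 0.3761 -0.0205  0.1393]
top paddle_edge 0.53 [ 0.5852 -0.0468  0.0799]
top scale 0.85 [ 0.5024 -0.2706 -0.0001]
top transformer_1_center 0.63 [ 0.4949 -0.1058  0.0135]
top transformer_1_center 0.45 [0.5992 0.0547 0.0178]
top transformer_1_center 0.43 [ 0.4986 -0.0335  0.1276]
[ 0.3777 -0.0222  0.1448] 85.20081235722965 tilt [ 0.078  -0.0065 -0.9969] 10.6333 [ 0.4007 -0.3374 -3.9717] 0.015905116675629678 54.99694559723139
to go (tool mm) [ -26.9788 -270.4355    1.9374]
```

View pics/g.png

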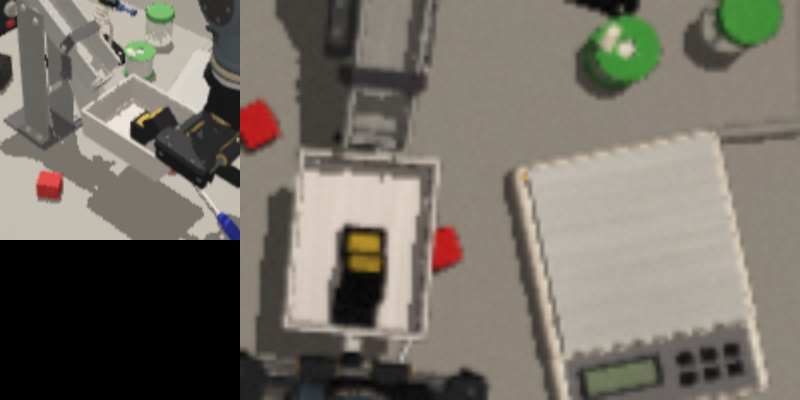

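The picture shows the gate closed again, with the stop at (378,120). The pan is level and the three parts lie in a row at (360,275). The scale's platform is centred at (635,245), yaw about +10°. I'll carry the pan over.

Emit:
move_arm --series "-1 -6 0 0 0 0; -2 -20 0 0 0 0; -4 -42 0 0 0 0; -6 -68 0 0 0 0; -9 -95 0 0 0 0; -11 -122 0 0 0 0; -13 -142 1 0 0 0; -14 -150 1 0 0 0"

```text
time: 11.3
position: [0.3804, -0.177, 0.1452]
tool_rot: [0.043, 0.998, -0.003, 0.041]
ft_force: [0.7, 0.4, -4.0]
grip_width: 0.0156
grip_force: 55.0
```

Emit:
move_arm --series "-1 -10 0 -0.1 0 -1; -3 -28 0 -0.2 0 -3; -6 -50 0 -0.4 0 -5.5; -8 -74 1 -0.6 0 -8; -11 -96 1 -0.9 0 -11; -12 -110 1 -1.1 0 -13.5; -13 -116 1 -1.2 0 -15; -13 -116 1 -1.2 0 -15"

```text
time: 11.97
position: [0.3828, -0.2915, 0.145]
tool_rot: [-0.089, 0.995, 0.003, 0.04]
ft_force: [-0.7, 0.1, -3.3]
grip_width: 0.0153
grip_force: 55.0
```

```bash
python3 - <<'E'
from h import *
np.set_printoptions(precision=4,suppress=True)
for n in ['scene','top']:
    p=robot.camera(n);save(p,n+'7.png')
    for t in ['pan','pan_grip','scale','transformer_1_center']:
        for d in robot.tip_of(p,t)[:4]: print(n,t,round(d['p'],2),np.array(d['xyz']))
E
python3 st.py 0.383 -0.290 0.083
```

```text
scene pan 0.74 [ 0.5036 -0.2742  0.1078]
scene scale 0.81 [ 0.499  -0.2691  0.0004]
scene transformer_1_center 0.58 [ 0.4961 -0.1042  0.0134]
scene transformer_1_center 0.55 [0.6005 0.0519 0.012 ]
scene transformer_1_center 0.51 [ 0.5006 -0.2728  0.1288]
top pan 0.57 [ 0.4984 -0.2623  0.1078]
top pan_grip 0.73 [ 0.3807 -0.2856  0.1429]
top pan_grip 0.24 [ 0.5839 -0.0413 -0.0006]
top scale 0.78 [ 0.5013 -0.2692  0.0023]
top transformer_1_center 0.54 [ 0.4984 -0.2692  0.1258]
top transformer_1_center 0.54 [0.6008 0.0534 0.0162]
top transformer_1_center 0.53 [ 0.4959 -0.1055  0.0161]
[ 0.3824 -0.2892  0.1451] 100.27452862433167 tilt [ 0.0771  0.0144 -0.9969] 12.4667 [-0.2379  0.2489 -3.9905] 0.015626872754587115 54.9968596547842
to go (tool mm) [ 4.4729 -0.9395 61.928 ]
```

Emit:
move_arm --series "0.6 0 8 0 0 0; 1.7 0 22 0 0 0; 3 0 38 0 0 0; 4 0 50 0 0 0; 4.5 0 57 0 0 0; 4.6 0 59 0 0 0; 4.7 0 61 0 0 0; 4.7 0 61 0 0 0"

```text
time: 13.13
position: [0.3826, -0.2897, 0.0838]
tool_rot: [-0.089, 0.995, 0.004, 0.039]
ft_force: [-0.1, 0.9, -3.9]
grip_width: 0.0159
grip_force: 55.0
```

Emit:
move_arm --series "0.1 0 1 0 0 0; 0.15 0 2 0 0 0; 0.15 0 2 0 0 0; 0.15 0 2 0 0 0"

```text
time: 13.47
position: [0.3827, -0.2897, 0.0822]
tool_rot: [-0.089, 0.995, 0.003, 0.039]
ft_force: [0.2, 0.6, -3.4]
grip_width: 0.0153
grip_force: 55.0
```

Emit:
move_arm --series "0.1 0 1 0 0 0; 0.15 0 2 0 0 0; 0.15 0 2 0 0 0; 0.15 0 2 0 0 0"

```text
time: 13.8
position: [0.3826, -0.2897, 0.0801]
tool_rot: [-0.089, 0.995, 0.003, 0.039]
ft_force: [-0.2, -0.3, -1.3]
grip_width: 0.0155
grip_force: 55.0
```

Emit:
move_arm --series "0.1 0 1 0 0 0; 0.1 0 1 0 0 0; 0.1 0 1 0 0 0"

```text
time: 14.05
position: [0.3823, -0.2898, 0.0795]
tool_rot: [-0.089, 0.995, 0.003, 0.039]
ft_force: [-3.7, -0.7, 5.7]
grip_width: 0.0157
grip_force: 55.0
```

Emit:
move_arm --series "0 0 0 0 0 0; 0 0 0 0 0 0; 0 0 0 0 0 0; 0 0 0 0 0 0; 0 0 0 0 0 0; 0 0 0 0 0 0" --jaw 0.6

```text
time: 14.55
position: [0.3826, -0.2896, 0.0788]
tool_rot: [-0.089, 0.995, 0.004, 0.039]
ft_force: [0.7, 0.3, 0.4]
grip_width: 0.0467
grip_force: 0.0
```

Emit:
move_arm --series "0 0 -5 0 0 0; 0 0 -15 0 0 0; 0 0 -30 0 0 0; 0 0 -50 0 0 0; 0 0 -75 0 0 0; 0 0 -100 0 0 0; 0 0 -110 0 0 0; 0 0 -110 0 0 0"

```text
time: 15.22
position: [0.3749, -0.2925, 0.1918]
tool_rot: [-0.089, 0.995, 0.001, 0.041]
ft_force: [0.8, -0.4, 0.4]
grip_width: 0.052
grip_force: 0.0
```

```bash
python3 - <<'E'
from h import *
np.set_printoptions(precision=4,suppress=True)
for n in ['scene','top']:
    p=robot.camera(n);save(p,n+'8.png')
    for t in ['pan','pan_grip','scale','paddle_edge']:
        for d in robot.tip_of(p,t)[:1]: print(n,t,round(d['p'],2),np.array(d['xyz']))
a=cv2.imread('pics/scene8.png')[100:240,240:390];b=cv2.imread('pics/top8.png')[150:270,300:400]
im=np.hstack([cv2.resize(a,(430,400)),cv2.resize(b,(333,400))])
cv2.imwrite('pics/k.png',im)
E
python3 st.py
```

```text
scene pan 0.73 [ 0.5025 -0.2713  0.0452]
scene pan_grip 0.96 [ 0.385  -0.2899  0.0768]
scene scale 0.78 [ 0.4955 -0.2697  0.0021]
scene paddle_edge 0.8 [ 0.5855 -0.0402  0.0826]
top pan 0.81 [ 0.4986 -0.2661  0.043 ]
top pan_grip 0.93 [ 0.3828 -0.2885  0.0769]
top scale 0.87 [ 0.503  -0.2687  0.001 ]
top paddle_edge 0.55 [ 0.5846 -0.0467  0.0797]
[ 0.3738 -0.2908  0.1878] 100.24606174022252 tilt [ 0.0763  0.0156 -0.997 ] 15.7167 [-0.2082  0.122  -0.1774] 0.052245559128181046 0.0
```

View pics/k.png

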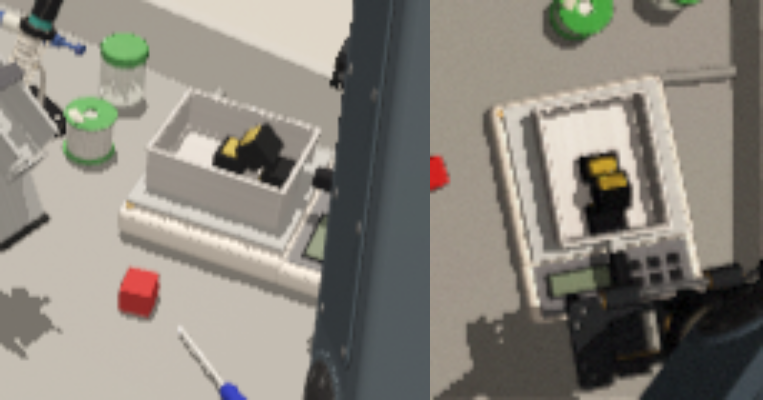

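The pan stands level, centred on the platform at (605,170), with all three transformers in it. One leans on the other two. The gripper is clear and the gate is closed, so I'm handing in.

```bash
python3 -c "
from rig import robot; print(robot.hand_in())"
```

```text
the job is handed in; nothing more can be done
None
```

The job is handed in at about 16 s of the 48 s allowed: the pan stands level on the middle of the scale's platform with all three transformers in it, the gate is closed and the gripper is clear; `hand_in()` returned no verdict.

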